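Switch on the queen-cell incubator at its locking toggle

TASK

Switch on the queen-cell incubator, the box with the glazed lid over rows of cells: its switch is a locking toggle, so pull the bat straight out along its own length first, keep it pulled while you flip it over to the side nearer the glazed lid, then let it drop fully home and let go. Leave the identical switch on the flat grafting light box off.

Things in the scene. Friction and masses are not known exactly. Their poses are not given: they have to be found in the camera images.
- bat_grip (a point): Mid-point of the ribbed grip of the incubator's switch bat (grip 16 mm diameter, 44 mm long, then a 9 mm stem below). It is 22 mm below the free end and, bat down, 70 mm from the tilt pivot, which lies on the deck, 50 mm above the table. z: outward along the bat; y: parallel to the level tilt axis; x: the way the grip moves when flipped on.
- bat_tilt (a joint): Tilt of the incubator's bat, rad: 0 = off, leaning 0.45 from vertical to the front (robot side); 0.9 = on, leaning 0.45 towards the glazed lid. Friction about 0.6 N at the grip. While the bat is down, two steel cheeks (27.5 mm above the deck, 39 mm over both) hold its cross pin within 0.1 rad of either end. The glazed box starts 55 mm behind the pivot, its lid is 119 mm above the table.
- bat_pull (a joint): How far the incubator's bat is pulled out along its own axis, m: 0 = down in its notch, 0.016 = end stop. A spring draws it back down (3.5 N when down, 7.5 N at the stop). From about 0.011 it clears the cheeks and can be flipped.
- other_tilt (a joint): Tilt of the light box's bat, rad: 0 = off, leaning to the front; 0.9 = on. It starts off. The light box (flat white panel, 54 mm high) has the same deck and bat as the incubator; both are fixed, 160 mm wide, 255 mm deep, side by side, left and right at random, each turned up to 15 degrees.

How it is judged:
On the way:
1. the incubator's bat is pulled out of its lock while still on the off side (value of joint bat_pull above 0.008 m and value of joint bat_tilt below 0.25 rad), for 0.05 s.
At the end, for the whole second after the job is handed in: The incubator's bat leans to its on side, within 0.16 rad of that end, and is back down in its notch to within 4 mm; the light box's bat is still off (tilted less than 0.2 rad from its off end) (value of joint bat_tilt above 0.74 rad and value of joint bat_pull below 0.004 m and value of joint other_tilt below 0.2 rad); the robot touches nothing.
It fails at once if the light box's switch is flipped (value of joint other_tilt above 0.3 rad).
It also fails if it takes over 32 s, if anything falls off the work surface, if the arm or the gripper's body presses on something with over 40 N, if the wrist force passes 120 N, or if a joint passes its speed limit or range.

ROBOT

A 7-joint arm with a two-finger parallel gripper is mounted at the origin on the work surface. World frame = base frame: x ahead of the robot, y to its left, z up, the work surface at z = 0. Lengths are in m, angles in rad, forces in N, time in s.
With the tool pointing down it reaches from about 0.4 to 0.85 m from the base axis. Payload 10.4 kg.
Tool frame: the origin (TCP) lies at the very end of the fingers, on their centre line; the grasp point (between the pads) lies 19 mm behind it (robot.grip_point_offset is the distance from the TCP to the grasp point, in m); z points along the fingers, y is the line along which they close (so a half turn about z gives the same grasp; the last joint's range is limited). The gripper opens to 85 mm and grips with 20 to 120 N. Pads are 22 mm wide; open, the fingers measure 114 mm over their backs; the gripper's body (76 mm by 85 mm) begins 54 mm behind the grasp point. The pads swing forward as they close: fully open they stand 13 mm farther back than shut.
Start: joints at [-1.301, 0.332, -0.065, 1.46, 0.022, 1.35, -0.088], TCP at [0.18, 0.598, 0.231] pointing down, gripper open.
Joint ranges: [-2.6, 2.6], [-0.5, 2.12], [-1.47, 1.34], [0.16, 2.42], [-1.27, 4.41], [0.06, 2.06], [-2.6, 2.6]. Speed limits (rad/s): [2.22, 2.22, 2.79, 2.79, 3.14, 3.14, 3.14].

INTERFACE

Orientations are given as a unit quaternion [w, x, y, z].
In Python, from plant import robot gives the robot as it stands.
- The arm moves only by the tool move_arm, never from a script. Its argument "commands" is a list of rows, each a list of 4 numbers: the shift along the tool's x, y, z in m, then the turn about the tool's z in rad. A call has 1 to 20 rows; each row shifts and turns the commanded pose from where the row before left it, along the tool's axes as they then stand; what a row does not reach is not made up. A row lasts 1/8 s, in which the tool goes at most 62.5 mm and 10.7 degrees, less where a joint would pass 70% of its speed; a pose out of reach is approached as far as the arm can. A call is refused whole if a number of a shift passes 0.0625 or a number of a turn 0.188, either way. A call with a gripper value outside its range is refused whole. "jaw" is the finger opening in m, from 0 to 0.0854, set as the call begins (left out, the last holds). The fingers move at their own pace and stop on an object; "squeeze" is the grip in N (left out, the last holds). Time passes only in rows, so rows that do not move let the fingers close. It gives the time, the measured TCP pose, the force, the opening and the grip force at its end, in the units of the state.
- robot.state(): the state, without advancing time (a new reading comes with each control period).
- robot.get_image(name): name is "side" or "top"; returns a dict with "color" (420x560x3 uint8, red, green, blue), "vfov" (degrees; the focal length in pixels is half the picture's height over the tangent of half this angle, whatever the lens; pixels are square), "cx", "cy" (the principal point, pixels), "R" (3x3) and "t" (3): a world point X has camera coordinates R X + t. Camera axes: x right, y down, z forward; pixel columns grow to the right and rows downward; lengths in m; the calibration is good to about 2 mm. A picture is of the moment at which its call begins. There is no depth.
- robot.hand_in(): hands the job in; it is judged then, once.
The state is a dict: "time": time; "qpos": joint angles; "dq": joint speeds; "tau": joint torques, N m; "position": TCP position; "tool_rot": TCP orientation; "contact_force": force on the tool from outside, world axes, zero at the start; "ft_torque": the same for the moment, N m; "finger_gap": finger opening in m; "grip_force": force on a finger pad.
Only numpy, scipy, OpenCV 4.12 (cv2) and the standard library are available. Lean on these libraries where they do the work, as an engineer would, in place of code of your own. Each camera call takes 0.05 s, during which the arm holds its last target. There are 200 camera calls.

## Working session

There is one attempt and no reset: what is moved stays moved. The work goes in short steps, Python scripts to look and compute and a tool call to move; the robot and the scene stay as the last step left them, time stands still between calls to the robot, and variables do not carry over. Pictures are saved under pics/ and viewed, at most 10 in all, crops included, and the job is handed in when it is done.

Besides the shell and the picture viewer there is one more tool, called after ">>>" as name([rows], argument=value, ...), one row to a line, values as JSON. move_arm: Moves the arm, as the interface text tells. Its arguments: {"type":"object","properties":{"commands":{"type":"array","items":{"type":"array","items":{"type":"number"}}},"jaw":{"type":"number"},"squeeze":{"type":"number"}},"required":["commands"]}

```bash
mkdir -p pics; cat > h.py <<'E'
import numpy as np,cv2
from plant import robot
def save(n,f):
    d=robot.get_image(n); cv2.imwrite(f,d["color"][:,:,::-1]); 
    return d
E
python3 - <<'E'
from h import *
import pickle
a=save("side","pics/s1.png");b=save("top","pics/t1.png")
pickle.dump((a,b),open("i1.pkl","wb"))
for d in(a,b):print(d["vfov"],d["cx"],d["cy"],d["R"].round(4).tolist(),d["t"], [k for k in d])
s=robot.state();print(s["time"],s["position"],s["tool_rot"],s["finger_gap"])
E
```

```text
52.69894329454849 274.1511038668819 205.21319479803276 [[-0.9341, -0.3568, 0.0113], [-0.2512, 0.6345, -0.7309], [0.2536, -0.6856, -0.6824]] [0.48548947 0.2263413  0.59875013] ['color', 'vfov', 'cx', 'cy', 'R', 't']
42.55800061100328 271.52745344990166 212.48585500042017 [[0.0262, -0.9995, 0.0179], [-0.9805, -0.0292, -0.1945], [0.1949, -0.0124, -0.9807]] [-0.02366209  0.53569882  1.02214106] ['color', 'vfov', 'cx', 'cy', 'R', 't']
0.1 [0.18032621 0.59809291 0.2306219 ] [-4.68858981e-05  1.45879447e-01  9.89302183e-01 -6.12538270e-04] 0.08561199943435485
```

View pics/s1.png

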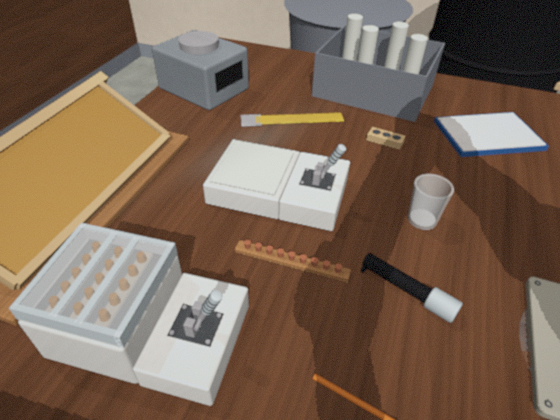

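View pics/t1.png

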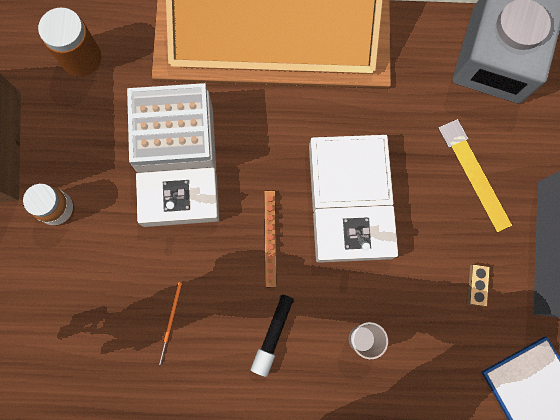

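The incubator (glazed lid with cells) is on the left: bat tip at about (170,205) in the top view and (214,296) in the side view. The light box is on the right. I'll zoom in on the switch.

```bash
python3 - <<'E'
from h import *
a=cv2.imread("pics/s1.png")[255:405,120:270];b=cv2.imread("pics/t1.png")[75:235,115:235]
f=lambda i,k:cv2.resize(i,None,fx=k,fy=k,interpolation=cv2.INTER_CUBIC)
A=cv2.resize(f(a,1),(400,400),interpolation=cv2.INTER_CUBIC);B=cv2.resize(b,(390,520),interpolation=cv2.INTER_CUBIC)
o=np.zeros((520,790,3),np.uint8);o[:400,:400]=A;o[:,400:]=B
cv2.imwrite("pics/c1.png",o)
E
```

```text
(no output)
```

View pics/c1.png

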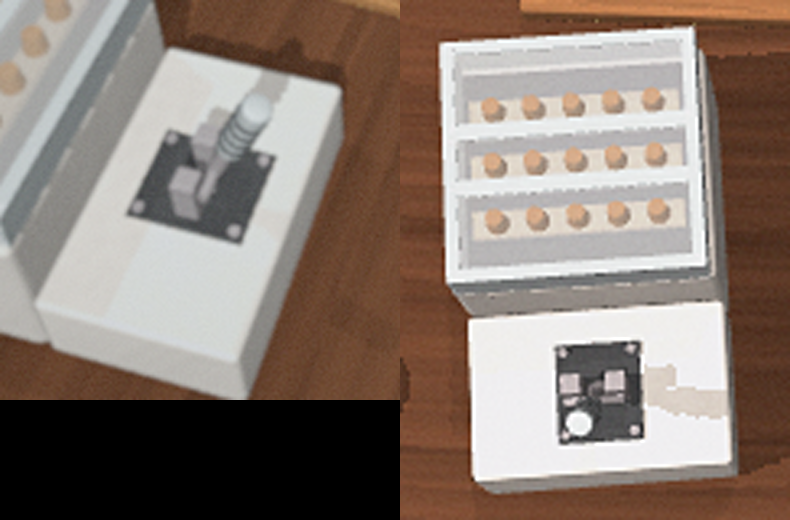

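The crop shows the plate screws, the cheeks and the bat leaning to the front. I'll triangulate from these.

```bash
cat >> h.py <<'E'
def K(d):
    f=210/np.tan(np.radians(d["vfov"])/2); return np.array([[f,0,d["cx"]],[0,f,d["cy"]],[0,0,1]])
def plane(d,uv,z):
    r=np.linalg.inv(K(d))@np.c_[uv,np.ones(len(uv))].T; R,t=d["R"],d["t"]
    C=-R.T@t; r=R.T@r; return (C[:,None]+r*(z-C[2])/r[2]).T
def proj(d,X):
    p=(K(d)@(d["R"]@np.atleast_2d(X).T+d["t"][:,None])); return (p[:2]/p[2]).T
def tri(ds,uvs):
    P=[K(d)@np.c_[d["R"],d["t"]] for d in ds]
    X=cv2.triangulatePoints(P[0],P[1],np.array(uvs[0],float),np.array(uvs[1],float)); return (X[:3]/X[3]).ravel()
E
python3 - <<'E'
from h import *
import pickle
a,b=pickle.load(open("i1.pkl","rb"))
S=np.array([[172,138],[265,160],[235,232],[138,206],[258,105]])/2.6667+[120,255]-.3
T=np.array([[162,353],[231,349],[235,430],[165,437],[179,423]])/3.25+[115,75]-.3
p=plane(a,S[:4],.051);q=plane(b,T[:4],.051)
print(p.round(4),p.mean(0),'\n',q.round(4),q.mean(0))
tip=tri((a,b),(S[4],T[4]));print("tip",tip)
D=np.array([[70,320],[322,304],[337,473]])/3.25+[115,75];d=plane(b,D,.05);print(d.round(4))
print("yaw",np.degrees([np.arctan2(*(d[1]-d[2])[[1,0]]),np.arctan2(*(-(d[1]-d[0]))[[0,1]])]))
for n,r in(("q",q),):
  v=r[0]+r[1]-r[2]-r[3];print(np.degrees(np.arctan2(v[1],v[0])))
yaw=np.arctan2(v[1],v[0])
for c in (p.mean(0),q.mean(0)):
  for y in np.radians([2,4,6]):
    t=c*[1,1,0]+[0,0,.05]+.092*np.array([-np.sin(.45)*np.cos(y),-np.sin(.45)*np.sin(y),np.cos(.45)]);print(t.round(4),proj(a,t)-S[4],proj(b,t)-T[4])
E
```

```text
[[0.5945 0.164  0.051 ]
 [0.5424 0.1582 0.051 ]
 [0.538  0.2006 0.051 ]
 [0.5903 0.2056 0.051 ]] [0.56630806 0.18209235 0.051     ] 
 [[0.5899 0.208  0.051 ]
 [0.5938 0.1656 0.051 ]
 [0.5426 0.1602 0.051 ]
 [0.537  0.2027 0.051 ]] [0.56581534 0.18411617 0.051     ]
tip [0.52832149 0.1794671  0.13564228]
[[0.6089 0.2658 0.05  ]
 [0.6241 0.1101 0.05  ]
 [0.5173 0.0959 0.05  ]]
yaw [ 7.56648225 -5.5677389 ]
5.835446173534827
[0.5263 0.1807 0.1328] [[1.09767305 2.59984791]] [[-0.4736229   1.41121442]]
[0.5264 0.1793 0.1328] [[1.55507162 1.68940007]] [[0.28831074 1.39458372]]
[0.5265 0.1779 0.1328] [[1.97376828 0.77243421]] [[1.04999898 1.35204633]]
[0.5258 0.1827 0.1328] [[0.71675152 4.02435369]] [[-1.59255993  1.64092779]]
[0.5259 0.1813 0.1328] [[1.17620591 3.10855773]] [[-0.83049764  1.62428775]]
[0.526  0.1799 0.1328] [[1.59684496 2.18621757]] [[-0.06867015  1.58173567]]
```

>>> move_arm([
  [0,0,0,-0.131],
  [0,0,0,-0.131],
  [0,0,0,-0.131],
  [-0.026,-0.0376,0,0],
  [-0.026,-0.0376,0,0],
  [-0.026,-0.0376,0,0],
  [-0.026,-0.0376,0,0],
  [-0.026,-0.0376,0,0],
  [-0.026,-0.0376,0,0],
  [-0.026,-0.0376,0,0],
  [-0.026,-0.0376,0,0],
  [-0.026,-0.0376,0,0],
  [-0.026,-0.0376,0,0],
  [-0.026,-0.0376,0,0],
  [-0.026,-0.0376,0,0],
  [0,0,0,0],
  [0,0,0,0],
], jaw=0.0854)

```text
time: 2.22
position: [0.5354, 0.1813, 0.2309]
tool_rot: [-0.0, -0.05, 0.999, 0.0]
contact_force: [-0.0, -0.6, -0.8]
finger_gap: 0.0853
grip_force: 0.0
```

>>> move_arm([
  [0,-0.001,0.027,0],
  [0,0,0.027,0],
  [0,0,0.027,0],
  [0,0,0.027,0],
  [0,0,0.027,0],
  [0,0,0,0],
  [0,0,0,0],
], jaw=0.07)

```text
time: 3.1
position: [0.5362, 0.1807, 0.0974]
tool_rot: [0.0, -0.051, 0.999, 0.0]
contact_force: [0.4, 0.9, -0.1]
finger_gap: 0.0704
grip_force: 0.0
```

```bash
python3 - <<'E'
from h import *
a=save("side","pics/s2.png")["color"][200:380,120:300,::-1]
cv2.imwrite("pics/c2.png",cv2.resize(a,(560,560),interpolation=cv2.INTER_CUBIC))
E
```

```text
(no output)
```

View pics/c2.png

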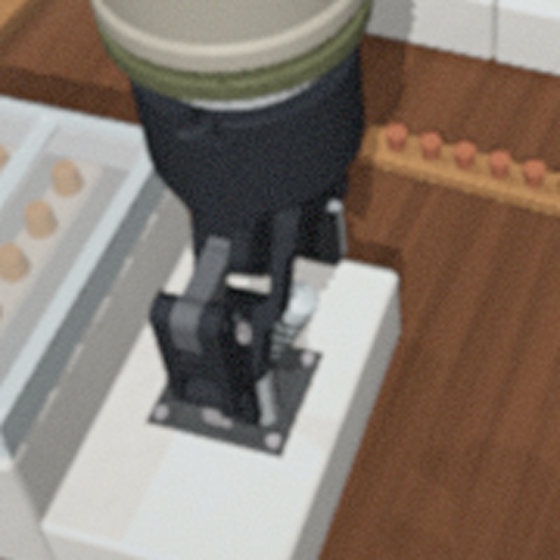

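The bat's grip is between the fingers, so I close on it.

>>> move_arm([
  [0,0,0.002,0],
  [0,0,0,0],
  [0,0,0,0],
  [0,0,0,0],
  [0,0,0,0],
  [0,0,0,0],
], jaw=0, squeeze=40)

```text
time: 3.9
position: [0.536, 0.1807, 0.0947]
tool_rot: [0.0, -0.05, 0.999, 0.001]
contact_force: [-2.7, 4.6, 3.7]
finger_gap: 0.0147
grip_force: 39.4
```

>>> move_arm([
  [0.0012,0,-0.0025,0],
  [0.0012,0,-0.0025,0],
  [0.0012,0,-0.0025,0],
  [0.0012,0,-0.0025,0],
  [0.0012,0,-0.0025,0],
  [0,0,0,0],
  [0,0,0,0],
])

```text
time: 4.78
position: [0.5305, 0.18, 0.1064]
tool_rot: [0.001, -0.05, 0.999, 0.001]
contact_force: [3.4, 6.3, -5.8]
finger_gap: 0.0149
grip_force: 39.0
```

>>> move_arm([
  [-0.005,0.0005,-0.0028,0],
  [-0.006,0,-0.0023,0],
  [-0.0062,0,-0.0017,0],
  [-0.0062,0,-0.0012,0],
  [-0.0063,0,-0.0007,0],
  [-0.0063,0,-0.0002,0],
  [-0.0063,0,0.0002,0],
  [-0.0063,0,0.0007,0],
  [-0.0062,0,0.0012,0],
  [-0.0062,0,0.0017,0],
  [-0.006,0,0.0021,0],
  [-0.0058,0,0.0025,0],
  [0,0,0,0],
  [0,0,0,0],
])

```text
time: 6.52
position: [0.6005, 0.1872, 0.1055]
tool_rot: [-0.002, -0.05, 0.999, -0.0]
contact_force: [-3.8, 3.5, -4.9]
finger_gap: 0.0149
grip_force: 39.0
```

>>> move_arm([
  [-0.001,0,0,0],
  [0.0011,0,0.0023,0],
  [0.0011,0,0.0023,0],
  [0.0011,0,0.0023,0],
  [0.0011,0,0.0023,0],
  [0.0011,0,0.0023,0],
  [0,0,0,0],
  [0,0,0,0],
])

```text
time: 7.52
position: [0.6003, 0.1872, 0.0976]
tool_rot: [0.003, -0.05, 0.999, 0.001]
contact_force: [4.3, 4.6, 5.4]
finger_gap: 0.0147
grip_force: 39.4
```

```bash
python3 - <<'E'
from h import *
a=save("side","pics/s3.png")["color"][200:380,120:300,::-1]
cv2.imwrite("pics/c3.png",cv2.resize(a,(560,560),interpolation=cv2.INTER_CUBIC))
E
```

```text
(no output)
```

View pics/c3.png

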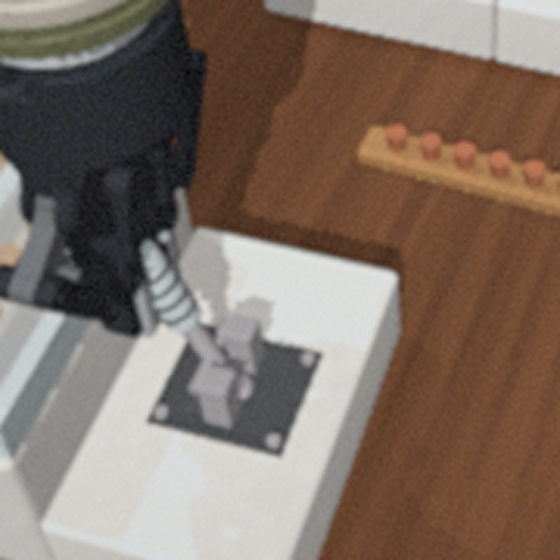

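The bat now leans toward the lid, at about (165,290) in the crop. I'll open the fingers and let the spring seat it.

>>> move_arm([
  [0,0,0,0],
  [0,0,0,0],
  [0,0,0,0],
  [0,0,0,0],
  [0,0,0,0],
], jaw=0.075)

```text
time: 8.2
position: [0.5979, 0.1864, 0.0957]
tool_rot: [-0.0, -0.05, 0.999, -0.0]
contact_force: [0.1, -0.4, 0.4]
finger_gap: 0.075
grip_force: 0.0
```

```bash
python3 - <<'E'
from h import *
a=save("side","pics/s4.png")["color"][200:380,120:300,::-1]
cv2.imwrite("pics/c4.png",cv2.resize(a,(560,560),interpolation=cv2.INTER_CUBIC))
E
```

```text
(no output)
```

View pics/c4.png

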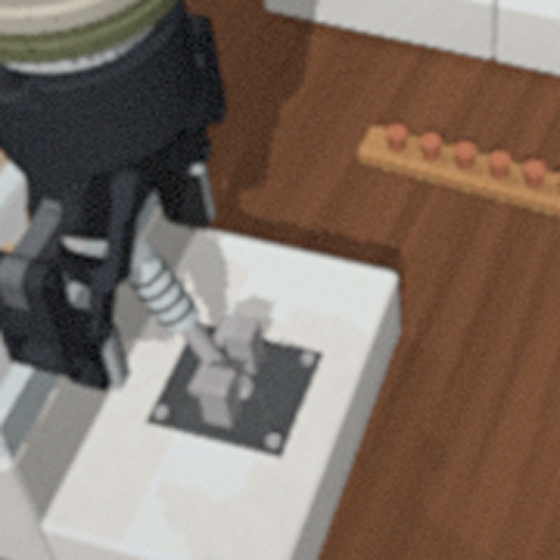

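Released, no contact force, and the bat hasn't shifted. I'll lift straight up and back off to check that it's seated.

>>> move_arm([
  [0,0,-0.02,0],
  [0,0,-0.03,0],
  [0,0,-0.03,0],
  [0,0,-0.04,0],
  [0,0.05,-0.02,0],
  [0,0.05,0,0],
  [0,0.05,0,0],
  [0,0.05,0,0],
  [0,0.05,0,0],
  [0,0,0,0],
  [0,0,0,0],
])

```text
time: 9.62
position: [0.5734, 0.4347, 0.2369]
tool_rot: [0.001, -0.05, 0.999, -0.0]
contact_force: [0.3, -1.7, -0.1]
finger_gap: 0.0749
grip_force: 0.0
```

```bash
python3 - <<'E'
from h import *
import pickle
d=save("side","pics/s5.png");e=save("top","pics/t5.png");pickle.dump((d,e),open("i5.pkl","wb"))
c=np.array([.566,.183,.05]);y=.1
for pull in(0,.016):
  for th in(.45,.35):
    t=c+(.092+pull)*np.array([np.sin(th)*np.cos(y),np.sin(th)*np.sin(y),np.cos(th)]);print(pull,th,proj(d,t),proj(e,t))
A=cv2.resize(d["color"][255:405,120:270,::-1],(400,400),interpolation=cv2.INTER_CUBIC);B=cv2.resize(e["color"][75:235,115:235,::-1],(390,520),interpolation=cv2.INTER_CUBIC)
o=np.zeros((520,790,3),np.uint8);o[:400,:400]=A;o[:,400:]=B
cv2.imwrite("pics/c5.png",o)
E
```

```text
0 0.45 [[158.42593956 281.26261531]] [[168.61291361 164.54813776]]
0 0.35 [[164.12904511 281.0071664 ]] [[168.45501876 168.38559378]]
0.016 0.45 [[151.24853866 272.947809  ]] [[167.15133584 158.72232478]]
0.016 0.35 [[157.9976846  272.56753935]] [[166.95448949 163.25392634]]
```

View pics/c5.png

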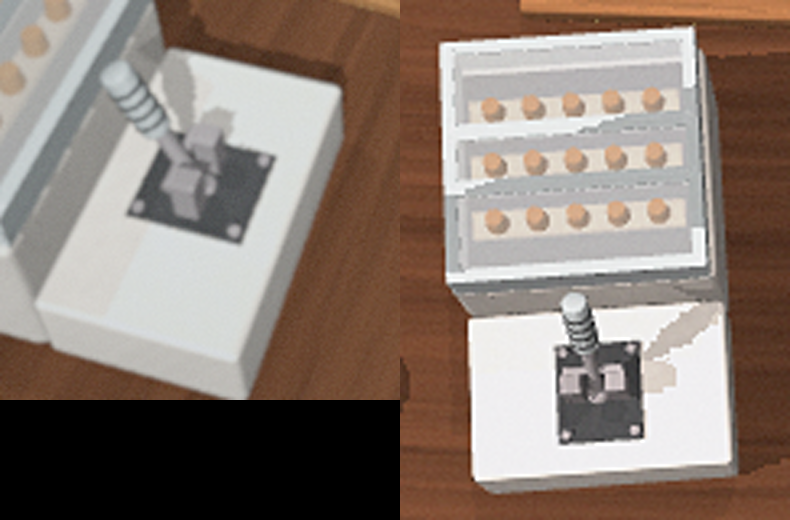

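```bash
python3 - <<'E'
from h import *
import pickle
d,e=pickle.load(open("i5.pkl","rb"))
S=np.array([117,71])/2.6667+[120,255]-.3;T=np.array([173,301])/3.25+[115,75]-.3
t=tri((d,e),(S,T));v=t-[.566,.183,.05];print(t,np.linalg.norm(v),np.arctan2(np.hypot(v[0],v[1]),v[2]))
E
```

```text
[0.59875272 0.18699859 0.1365894 ] 0.0926631217670247 0.36407433950043644
```

The bat is down (tip 92.7 mm from the pivot) and on the on side (about 0.81), held there by the cheeks. The arm is clear.

```bash
python3 -c "
from plant import robot
print(robot.hand_in())"
```

```text
the job is handed in; nothing more can be done
None
```

I switched the incubator on and handed the job in after about 10 s: its bat measures about 0.81 rad (0.74 needed) and is fully down in its notch, the light box's switch was never approached, and the arm is clear; the hand-in gave no verdict.

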